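# Jack the sagging last holder level and hold it

### The arm

A 6-joint arm with a two-finger parallel gripper is mounted at the origin on the work surface. World frame = base frame: x ahead of the robot, y to its left, z up, the work surface at z = 0. Lengths are in mm, angles in rad, forces in N, time in s.
With the tool pointing down it reaches from about 350 to 875 mm from the base axis. Payload 4.2 kg.
Tool frame: the origin (TCP) lies midway between the tips of the shut fingers; the grasp point (between the pads) lies 19 mm behind it; y points along the fingers, x is the direction in which the jaws open and shut, and the axes are right-handed (so a half turn about y gives the same grasp; the last joint's range is limited). The gripper opens to 85 mm and grips with 20 to 120 N. Pads are 22 mm wide; open, the fingers measure 114 mm over their backs; the gripper's body (76 mm by 85 mm) begins 54 mm behind the grasp point. The pads swing forward as they close: fully open they stand 13 mm farther back than shut.
Start: joints at [-0.894, 0.385, 0.008, 0, -1.194, -0.259], TCP at [253.607, -571.212, 231.312] pointing down, gripper open.
Joint ranges: [-3.14, 3.14], [-1.21, 2.06], [-1.07, 1.41], [-3.16, 2.05], [-2.99, -0.16], [-3.1, 3.1]. Speed limits (rad/s): [2.79, 2.79, 3.14, 3.14, 3.14, 3.14].

### API

Orientations are given as a unit quaternion [x, y, z, w].
In Python, from bench import read_state, get_image, job_done gives the robot as it stands.
- The arm moves only by the tool play_rows, never from a script. Its argument "series" is a list of rows, each a list of 7 numbers: the shift along the tool's x, y, z in m, then the turn, a rotation vector about the tool's x, y, z in rad, then the finger opening in m, from 0 to 0.0854. In form: [[x, y, z, wx, wy, wz, claw], ...]. A call has 1 to 10 rows; each row shifts and turns the pose as measured when the row begins, along the tool's axes as they then stand; what a row does not reach is not made up. A row lasts 1/10 s, in which the tool goes at most 50 mm and 8.59 degrees, less where a joint would pass 70% of its speed; a pose out of reach is approached as far as the arm can. A call with a gripper value outside its range is refused whole. The fingers move at their own pace and stop on an object; the grip force is fixed at half the most. Time passes only in rows, so rows that do not move let the fingers close. It gives the time, the measured TCP pose, the force and the opening at its end, in the units of the state.
- read_state(): the state, without advancing time (a new reading comes with each control period).
- get_image(name): name is "side" or "top" or "wrist"; returns a dict with "color" (400x640x3 uint8, red, green, blue), "intrinsics" (3x3 intrinsics, pixels), "D" ([k1, k2, p1, p2, k3] as OpenCV has them; the pictures are not rectified), "origin" and "orientation" of the camera in the world. Camera axes: x right, y down, z forward; pixel columns grow to the right and rows downward; lengths in mm; the calibration is good to about 2 mm. A picture is of the moment at which its call begins. There is no depth.
- job_done(): hands the job in, once; it reports no verdict.
The state is a dict: "clock": time; "joints": joint angles; "joint_vel": joint speeds; "joint_efforts": joint torques, N m; "position": TCP position; "ee_rot": TCP orientation; "contact_force": force on the tool from outside, world axes, zero at the start; "wrist_torque": the same for the moment, N m; "gripper_width": finger opening in mm.
Only numpy, scipy, OpenCV 4.12 (cv2) and the standard library are available. Lean on these libraries where they do the work, as an engineer would, in place of code of your own. Each camera call takes 0.05 s, during which the arm holds its last target. There are 200 camera calls.

### The job

The arm that carries the green shoe last sags; bring it up level with the red bench jack. First nest the loose orange packing cup upright in the jack's cup-shaped saddle and let go of it, then move the jack along the bench until its saddle is centred below the yellow lift pad under the arm's free end; pump the handle: one trial stroke fully down, let it come all the way back up so that the arm settles, then a second stroke fully down. Finish while holding the handle fully down so that jack and cup alone carry the arm, without pushing on the last holder yourself and leaving the green spool, the tape ring and the sneaker where they are.

Things in the scene. Friction and masses are not known exactly. Their poses are not given: they have to be found in the camera images.
- cup: loose orange packing cup, upright, open at the top, 60 g: round, tapering, 40 mm high, 54 mm across the rim, 34 mm across the underside, wall 2 mm, solid floor 20 mm thick. Origin at the centre of its underside, z up. Same shape as the jack's saddle; nested there its underside rests on the saddle's inner floor and its top 20 mm stand out; about 2 mm play all round.
- jack: loose red bench jack, 0.95 kg. Flat base plate 12 mm thick from x = +45 to -200 mm, y = -45 to +45 mm in its own frame. Origin on the bench straight below the saddle's axis; handle towards its own -x; z up. Slides on the bench when pushed or pulled by the handle. Ram housing 48 mm across, 48 mm high. The handle's pivot axis runs along the jack's y at x = -50, z = 60 mm.
- saddle_in (a point): centre of the inner floor of the jack's aluminium saddle, a cup of the same shape as the orange cup, mouth up: with the handle up this point is 70 mm above the bench and the saddle's rim 90 mm (the nested cup's rim then 110 mm). It rises straight up by 60 mm per rad of handle travel.
- handle_grip (a point): centre of the black rubber cross-bar at the handle's end: round, 20 mm thick, 96 mm long, along the jack's y, 140 mm from the pivot axis. Handle up: at x = -166, z = 139 mm in the jack's frame; fully down: x = -190, z = 67 mm; always above the base plate. Two flat steel arms, one at each end of the bar, join it to the pivot; the middle 80 mm of the bar are free.
- handle (a joint): jack handle angle in rad: 0 = up at its stop (where a spring holds it), 0.55 = fully down on a firm rubber buffer (some 15 N per mm at the cross-bar beyond that). Springs back up when let go. At the cross-bar it takes about 3 N to start and about 5 to 12 N under load.
- stand: fixed last holder: grey post with a hinged steel arm carrying a green shoe last. Origin on the bench below the middle of the yellow lift pad; the post stands 220-330 mm from it along its +x; the arm (44 mm wide) runs above that axis and ends 40 mm beyond the pad. The last (82 mm wide) starts 30 mm behind the pad's middle, top at most 275 mm up. The bench under the arm is clear up to the post.
- lift_pad (a point): centre of the lower face of the yellow lift pad, a disc 60 mm across and 8 mm thick below the arm near its free end; the arm is painted yellow there, also on top. About 122 mm above the bench while the arm sags on its stop, 144 mm when level. It takes about 7 N to raise; with the cup nested the jack's full stroke brings it to about level, without the cup the jack cannot reach it.
- spool: bystander: dark green spool standing on end, 76 mm across, 50 mm high. Origin at the centre of its underside.
- tape: bystander: cream masking tape ring lying flat, 90 mm across, 22 mm high. Origin at the centre of its underside.
- sneaker: bystander: white-grey sneaker, 245 mm long along its own x, 90 mm wide, 92 mm high. Origin at the centre of its underside.
There are look-alikes about, which are no part of the job. Leave any pink or white look-alike of the cup alone.

How it is judged:
By the outcome, as a careful person would: the job done as asked, in the order asked, and still so for the second after the job is handed in, while the arm keeps its last pose, push and grip.
It also fails if it takes over 72 s, if anything falls off the work surface, if the arm or the gripper's body presses on something with over 40 N, if the wrist force passes 120 N, or if a joint passes its speed limit or range.

## Working session

There is one attempt and no reset: what is moved stays moved. The work goes in short steps, Python scripts to look and compute and a tool call to move; the robot and the scene stay as the last step left them, time stands still between calls to the robot, and variables do not carry over. Pictures are saved under pics/ and viewed, about 8 in all and at most 12, crops included, and the job is handed in when it is done.

Besides the shell and the picture viewer there is one more tool, called after ">>>" as name(argument=value, ...) on one line, values as JSON. play_rows: Moves the arm, as the interface text tells. Its arguments: {"type":"object","properties":{"series":{"type":"array","items":{"type":"array","items":{"type":"number"}}}},"required":["series"]}

```bash
mkdir -p pics; ls; cat > h.py <<'E'
import numpy as np, cv2
from scipy.spatial.transform import Rotation as R
from bench import read_state, get_image, job_done
def shot(n,f=None):
    d=get_image(n)
    if f: cv2.imwrite('pics/'+f,cv2.cvtColor(d['color'],cv2.COLOR_RGB2BGR))
    return d
def rot(d):
    o=np.array(d['orientation'],float)
    return o if o.shape==(3,3) else R.from_quat(o).as_matrix()
def ray(d,uv):
    p=cv2.undistortPoints(np.array(uv,float).reshape(-1,1,2),np.array(d['intrinsics'],float),np.array(d['D'],float)).reshape(-1,2)
    v=np.c_[p,np.ones(len(p))]@rot(d).T
    return np.array(d['origin'],float),v
def plane(d,uv,z):
    o,v=ray(d,uv); return o+v*((z-o[2])/v[:,2])[:,None]
def proj(d,P):
    M=rot(d); P=np.array(P,float).reshape(-1,3)
    rv,_=cv2.Rodrigues(M.T); t=-M.T@np.array(d['origin'],float)
    return cv2.projectPoints(P,rv,t,np.array(d['intrinsics'],float),np.array(d['D'],float))[0].reshape(-1,2)
E
python3 - <<'E'
from h import *
for n in('top','side'):
    d=shot(n,n+'0.png'); print(n,np.round(d['origin']),d['orientation'],np.round(d['intrinsics'],1).tolist())
print(read_state())
E
```

```text
pics
top [ 388.  -60. 1153.] [ 0.71965055 -0.68637241  0.07227899 -0.07597211] [[399.1, 0.0, 319.3], [0.0, 399.1, 198.0], [0.0, 0.0, 1.0]]
side [139. 525. 794.] [-0.29214054  0.87023794 -0.37398284  0.13219937] [[399.2, 0.0, 315.2], [0.0, 399.2, 198.4], [0.0, 0.0, 1.0]]
{'clock': 0.1, 'joints': array([-8.94412607e-01,  3.85514256e-01,  6.79409409e-03, -4.57760813e-04,
       -1.19399418e+00, -2.58611693e-01]), 'joint_vel': array([-0.00059025, -0.00031455,  0.00358781,  0.00253649,  0.00046684,
        0.00041947]), 'joint_efforts': array([ 5.44161612e-04, -3.93320525e+01,  1.88929385e+01,  4.19784039e+00,
       -2.55464409e-03,  5.67555730e-06]), 'position': array([ 253.40450196, -570.76956737,  230.31907237]), 'ee_rot': array([ 0.38489887,  0.59313842, -0.59242871, -0.38609312]), 'contact_force': array([-0.81565212, -0.43173826, -0.35221438]), 'wrist_torque': array([0.02222171, 0.01957548, 0.040851  ]), 'gripper_width': 85.48743914374528}
```

View pics/top0.png

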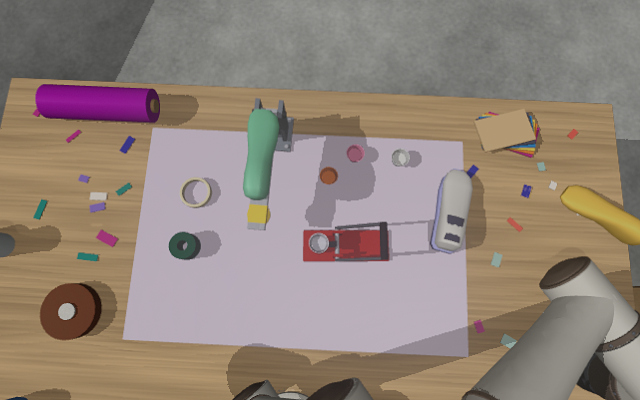

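View pics/side0.png

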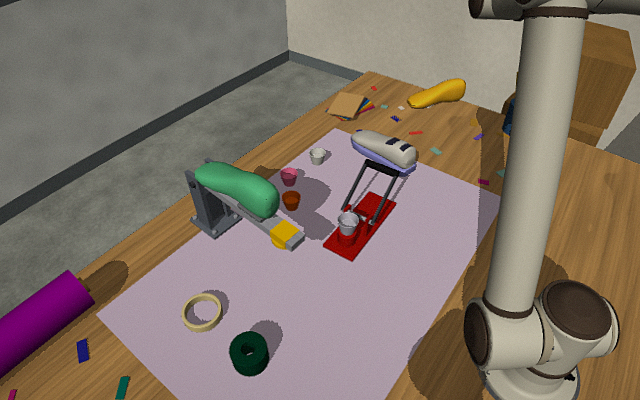

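The top view shows the orange cup near (328,176), the saddle at (319,242), the handle bar at (384,241), the yellow pad at (258,213), pink and white decoys at (355,153) and (400,158). The sneaker is right behind the handle at (453,210). I'll measure these now.

```bash
cat > m.py <<'E'
from h import *
s=read_state(); print('R cols x,y,z',np.round(R.from_quat(s['ee_rot']).as_matrix(),3).tolist())
d=shot('top'); im=d['color']; hsv=cv2.cvtColor(im,cv2.COLOR_RGB2HSV)
def blob(m,roi):
    u0,v0,u1,v1=roi; mm=np.zeros(m.shape,np.uint8); mm[v0:v1,u0:u1]=m[v0:v1,u0:u1]*255
    n,l,st,c=cv2.connectedComponentsWithStats(mm); i=1+np.argmax(st[1:,4]); return st[i],(l==i)
def cont(mask): return max(cv2.findContours(mask.astype(np.uint8),0,2)[0],key=cv2.contourArea).reshape(-1,2).astype(float)
H,S,V=[hsv[...,i].astype(int) for i in range(3)]
def rep(name,m,roi,z):
    st,mk=blob(m,roi); c=cont(mk); P=plane(d,c,z)[:,:2].astype(np.float32)
    (x,y),r=cv2.minEnclosingCircle(P); rc=cv2.minAreaRect(P)
    print(name,'area',st[4],'bb',st[:4],'circ',round(x),round(y),'r',round(r,1),'rect',np.round(rc[0]),np.round(rc[1]),round(rc[2],1)); return rc
rep('cup',(H<15)&(S>140),(312,160,345,190),38)
rep('saddle',(S<60)&(V>90),(304,228,333,256),90)
rc=rep('jack',((H<6)|(H>174))&(S>150),(290,215,400,270),12); print(np.round(cv2.boxPoints(rc)).tolist())
rep('bar',(V<60),(375,215,395,265),139)
rc=rep('padtop',(H>20)&(H<35)&(S>120),(235,195,280,235),150); print(np.round(cv2.boxPoints(rc)).tolist())
rep('pink',(H>160)&(S>80)&(V>90),(340,140,368,165),38)
rep('spool',(V<90)&(S>120),(160,225,210,265),50)
rep('tape',(S>35)&(H>15)&(H<40),(170,170,220,215),22)
rep('last',(H>55)&(H<90)&(S>60)&(V>60),(235,100,290,205),240)
for n,uv,z in [('base',(319,198),0),('sneaker',(434,248),0),('sneakertoe',(455,170),60),('arm end',(257,228),140),('post',(270,140),0)]: print(n,np.round(plane(d,[uv],z)))
E
python3 m.py
```

```text
R cols x,y,z [[-0.406, -0.001, -0.914], [0.914, 0.002, -0.406], [0.002, -1.0, 0.0]]
cup area 144 bb [322 170  13  14] circ 690 -71 r 20.0 rect [690. -71.] [39. 35.] 2.6
saddle area 320 bb [309 233  20  20] circ 493 -53 r 26.7 rect [494. -53.] [50. 51.] 2.7
jack area 406 bb [359 231  20  24] circ 510 -200 r 38.3 rect [ 508. -195.] [67. 54.] 1.0
[[475.0, -168.0], [476.0, -223.0], [542.0, -221.0], [541.0, -167.0]]
bar area 3 bb [380 227   1   3] circ 533 -208 r 2.6 rect [ 533. -208.] [5. 0.] -179.1
padtop area 337 bb [247 205  23  18] circ 553 106 r 30.1 rect [554. 104.] [44. 56.] 2.7
[[531.0, 131.0], [533.0, 75.0], [577.0, 77.0], [575.0, 133.0]]
pink area 226 bb [347 145  17  17] circ 765 -147 r 26.2 rect [ 765. -147.] [49. 47.] 2.7Traceback (most recent call last):
  File "m.py", line 19, in <module>
    rep('spool',(V<90)&(S>120),(160,225,210,265),50)
    ~~~^^^^^^^^^^^^^^^^^^^^^^^^^^^^^^^^^^^^^^^^^^^^^
  File "m.py", line 10, in rep
    st,mk=blob(m,roi); c=cont(mk); P=plane(d,c,z)[:,:2].astype(np.float32)
          ~~~~^^^^^^^
  File "m.py", line 6, in blob
    n,l,st,c=cv2.connectedComponentsWithStats(mm); i=1+np.argmax(st[1:,4]); return st[i],(l==i)
                                                       ~~~~~~~~~^^^^^^^^^^
    return _wrapfunc(a, 'argmax', axis=axis, out=out, **kwds)
    return bound(*args, **kwds)
ValueError: attempt to get argmax of an empty sequence
```

```bash
python3 - <<'E'
import cv2
im=cv2.imread('pics/top0.png')[95:270,235:480]
cv2.imwrite('pics/crop1.png',cv2.resize(im,None,fx=3.2,fy=3.2,interpolation=cv2.INTER_CUBIC))
E
```

```text
(no output)
```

View pics/crop1.png

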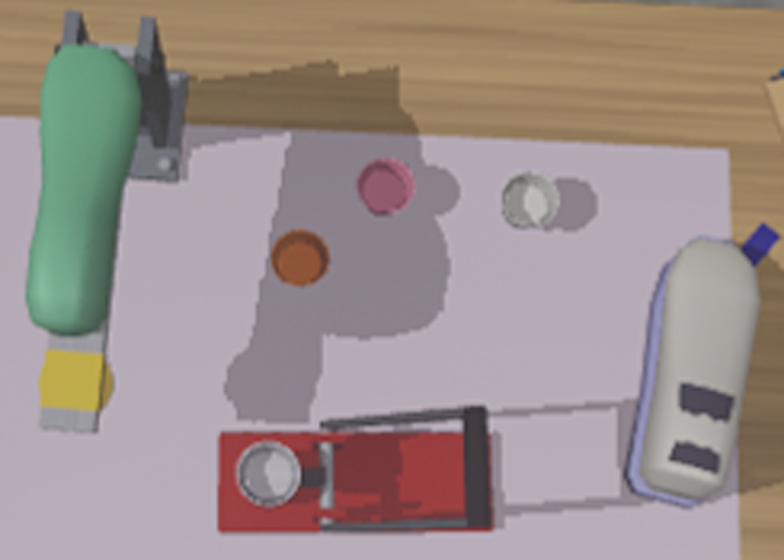

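The enlarged top crop shows the cup rim at image px (328.9,175.5), the saddle at (319.1,242.8), bar at (384,241.2) and the arm's end centre at (256.6,229.7).

```bash
cat > m2.py <<'E'
from h import *
d=shot('top')
c=lambda x,y:(235+x/3.2,95+y/3.2)
for n,uv,z in [('cup',c(300.5,257.5),40),('saddle',c(269,473),90),('base FL',c(219,433),12),('base FR',c(218,531),12),('base RR',c(491,530),12),
 ('bar',c(477,468),149),('barL',c(476,407),149),('barR',c(480,528),149),('armend',c(69,431),142),('arm near L',c(46,335),150),('arm near R',c(106,335),150),('pad yellow mid',c(72,381),146),('disc right edge',c(112,383),128),('sneaker',c(630,490),0),('sneakertop',c(668,300),70),('last toe',c(66,333),190)]:
    print(n,np.round(plane(d,[uv],z)[0],1))
s=get_image('side')
for n,uv,z in [('cup side',(291,194),40),('pad side centre',(287,234),146),('saddle side',(348.5,217),90)]: print(n,np.round(plane(s,[uv],z)[0],1))
E
python3 m2.py
```

```text
cup [692.8 -73.2  40. ]
saddle [492.7 -54.3  90. ]
base FL [534.   -7.3  12. ]
base FR [447.1 -11.3  12. ]
base RR [ 459.3 -252.3   12. ]
bar [ 498.5 -217.7  149. ]
barL [ 546.8 -216.2  149. ]
barR [ 451.9 -220.6  149. ]
armend [513.3 106.  142. ]
arm near L [588.7 129.3 150. ]
arm near R [591.   81.2 150. ]
pad yellow mid [553.  106.2 146. ]
disc right edge [555.9  76.5 128. ]
sneaker [ 501.5 -378.9    0. ]
sneakertop [ 661.4 -394.5   70. ]
last toe [583.  106.5 190. ]
cup side [697.3 -79.9  40. ]
pad side centre [543.5 108.6 146. ]
saddle side [493.8 -60.2  90. ]
```

>>> play_rows(series=[[0,0,0,0,0.14,0,0.085],[0,0,0,0,0.14,0,0.085],[0,0,0,0,0.138,0,0.085],[0.03,0,-0.03,0,0,0,0.085],[0.035,0,-0.031,0,0,0,0.085],[0.035,0,-0.031,0,0,0,0.085],[0.035,0,-0.031,0,0,0,0.085],[0.035,0,-0.031,0,0,0,0.085],[0.035,0,-0.031,0,0,0,0.085],[0.035,0,-0.031,0,0,0,0.085]])

```text
clock: 1.25
position: [477.7, -331.3, 228.7]
ee_rot: [-0.506, -0.492, 0.492, 0.509]
contact_force: [-0.1, -1.0, 0.4]
gripper_width: 85.2
```

>>> play_rows(series=[[0.036,0.005,-0.03,0,0,0,0.085],[0.036,0.005,-0.03,0,0,0,0.085],[0.036,0.005,-0.03,0,0,0,0.085],[0.036,0.005,-0.03,0,0,0,0.085],[0.036,0.005,-0.03,0,0,0,0.085],[0.036,0.005,-0.03,0,0,0,0.085],[0.03,0.005,-0.025,0,0,0,0.085],[0.0,0.0,0,0,0,0,0.085]])

```text
clock: 2.05
position: [700.0, -74.7, 191.4]
ee_rot: [-0.505, -0.494, 0.494, 0.507]
contact_force: [-0.2, 0.8, -2.0]
gripper_width: 85.1
```

```bash
cat > st.py <<'E'
from h import *
s=read_state(); M=R.from_quat(s['ee_rot']).as_matrix()
print(round(s['clock'],2),np.round(s['position'],1),'F',np.round(s['contact_force'],1),'T',np.round(s['wrist_torque'],2),'w',round(s['gripper_width'],1),'yaw',round(np.degrees(np.arctan2(M[1,0],M[0,0])),1),'appr',np.round(M[:,1],3),'j',np.round(s['joints'],2))
def to(t): 
    d=M.T@(np.array(t)-s['position']); print('shift tool (mm) to',t,np.round(d,1))
E
python3 - <<'E'
from st import *
to([693,-73,100])
d=shot('wrist','w1.png'); print(np.round(d['origin']),np.round(rot(d)[:,2],2)); print(proj(d,[[693,-73,40]]))
hsv=cv2.cvtColor(d['color'],cv2.COLOR_RGB2HSV); m=((hsv[...,0]<16)&(hsv[...,1]>140)&(hsv[...,2]>40)).astype(np.uint8)
n,l,stt,c=cv2.connectedComponentsWithStats(m)
for i in range(1,n):
    if stt[i,4]>300:
        print(stt[i],c[i]); k=max(cv2.findContours((l==i).astype(np.uint8),0,2)[0],key=cv2.contourArea).reshape(-1,2)
        print(cv2.minEnclosingCircle(plane(d,k,40)[:,:2].astype(np.float32)))
E
```

```text
2.05 [700.  -74.7 191.4] F [-0.2  0.8 -2. ] T [-0.    0.1   0.02] w 85.1 yaw 88.7 appr [-0.002  0.002 -1.   ] j [ 0.12  0.55  0.17 -0.   -1.2  -1.72]
shift tool (mm) to [693, -73, 100] [ 1.4 91.4  6.9]
[626. -74. 334.] [ 0.29 -0.01 -0.96]
[[324.08220841 176.31272287]]
[ 127    0  221   23 2274] [198.27396658   6.77616535]
((541.945556640625, -142.4886016845703), 91.65155792236328)
[ 298  153   55   51 1846] [325.44312026 179.27302275]
((693.7527465820312, -72.30543518066406), 25.756959915161133)
```

>>> play_rows(series=[[0.002,0.04,0.006,0,0,0,0.085],[0,0.04,0,0,0,0,0.085],[0,0.04,0,0,0,0,0.085],[0,0.03,0,0,0,0,0.085],[0,0.01,0,0,0,0,0.085]])

```text
clock: 2.6
position: [693.3, -78.0, 32.8]
ee_rot: [0.508, 0.495, -0.491, -0.505]
contact_force: [-0.5, -0.6, -0.3]
gripper_width: 85.1
```

```bash
python3 - <<'E'
from st import *
to([693.8,-72.4,22])
E
```

```text
2.6 [693.3 -78.   32.8] F [-0.5 -0.6 -0.3] T [-0.09  0.1   0.03] w 85.1 yaw 88.4 appr [ 0.007  0.001 -1.   ] j [ 0.12  0.68 -0.02 -0.   -0.87 -1.72]
shift tool (mm) to [693.8, -72.4, 22] [ 5.6 10.9 -0.2]
```

>>> play_rows(series=[[0.0055,0.011,0,0,0,0,0.085],[0.001,0,0,0,0,0,0.085],[0,0,0,0,0,0,0.04],[0,0,0,0,0,0,0.04],[0,0,0,0,0,0,0.04],[0,0,0,0,0,0,0.04],[0,0,0,0,0,0,0.04]])

```text
clock: 3.3
position: [696.7, -72.7, 28.4]
ee_rot: [0.511, 0.497, -0.488, -0.503]
contact_force: [0.6, 0.2, -1.1]
gripper_width: 49.7
```

>>> play_rows(series=[[0,-0.01,0,0,0,0,0.04],[0,-0.02,0,0,0,0,0.04],[0,-0.03,0,0,0,0,0.04],[0,-0.03,0,0,0,0,0.04],[0,-0.03,0,0,0,0,0.04],[0,0,0,0,0,0,0.04]])

```text
clock: 3.9
position: [694.3, -73.2, 154.8]
ee_rot: [0.511, 0.497, -0.489, -0.503]
contact_force: [0.3, 0.1, 0.3]
gripper_width: 49.2
```

```bash
python3 - <<'E'
from st import *
to([493,-54,150])
d=shot('wrist','w2.png')
E
```

```text
3.9 [694.3 -73.2 154.8] F [0.3 0.1 0.3] T [-0.02 -0.02  0.05] w 49.2 yaw 88.4 appr [ 0.016 -0.    -1.   ] j [ 0.13  0.55  0.09  0.   -1.09 -1.73]
shift tool (mm) to [493, -54, 150] [ 13.5   1.6 201.8]
```

View pics/w2.png

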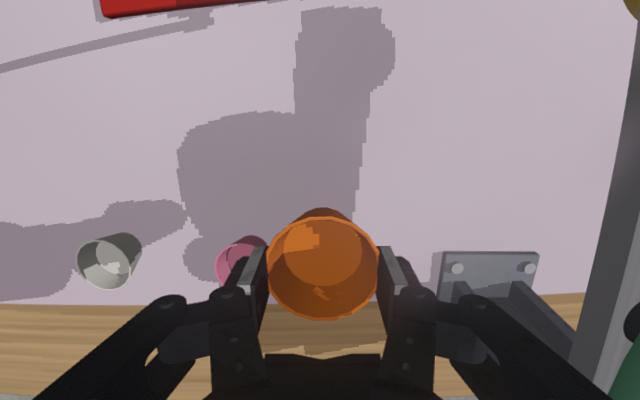

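The wrist view shows the orange cup held upright between the pads (rim centre about px (322,268)) and the decoys untouched. Next I carry it over the saddle.

>>> play_rows(series=[[0.003,0,0.03,0.016,0,0,0.04],[0.003,0,0.04,0,0,0,0.04],[0.003,0,0.04,0,0,0,0.04],[0.003,0,0.035,0,0,0,0.04],[0.002,0,0.025,0,0,0,0.04],[0,0,0.015,0,0,0,0.04],[0,0,0,0,0,0,0.04]])

```text
clock: 4.65
position: [495.3, -53.5, 145.2]
ee_rot: [-0.503, -0.488, 0.496, 0.513]
contact_force: [1.1, -0.6, -0.4]
gripper_width: 49.3
```

```bash
python3 - <<'E'
from st import *
to([493,-54,140])
d=shot('wrist','w3.png'); p=proj(d,[[493,-54,90],[s['position'][0],s['position'][1],s['position'][2]+12]]); print(p,d['origin'])
shot('side','s3.png')
im=cv2.imread('pics/s3.png')[120:320,260:480]; cv2.imwrite('pics/s3c.png',cv2.resize(im,None,fx=2.7,fy=2.7))
a=cv2.imread('pics/w3.png'); b=cv2.resize(im,(440,400)); cv2.imwrite('pics/c3.png',cv2.resize(np.hstack([a[:,140:500],b]),(800,400)))
E
```

```text
4.65 [495.3 -53.5 145.2] F [ 1.1 -0.6 -0.4] T [-0.05 -0.09  0.  ] w 49.3 yaw 88.2 appr [-0.019  0.002 -1.   ] j [ 0.22  0.26 -0.41 -0.01 -0.92 -1.81]
shift tool (mm) to [493, -54, 140] [-0.5  5.2  2.2]
[[322.01020872 217.65923865]
 [323.30478967 270.96904514]] [423.61420318 -51.88169161 289.40552569]
```

View pics/c3.png

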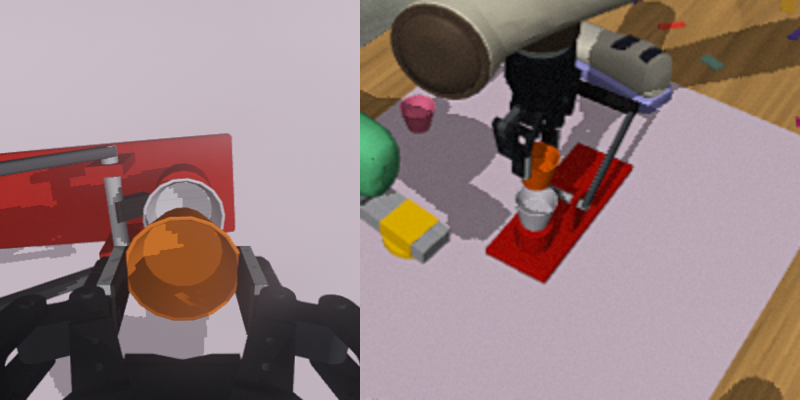

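The picture shows the cup above the saddle with the same column (cup rim u≈323, saddle rim u≈324, far rim edge v≈179). I'll check the x alignment by rays.

```bash
python3 - <<'E'
from st import *
d=shot('wrist')
t=np.linspace(0,2*np.pi,73)
def ring(c,z,r=27):
    p=proj(d,np.c_[c[0]+r*np.cos(t),c[1]+r*np.sin(t),0*t+z]); return np.round([*p.min(0),*p.max(0)],1)
print('saddle pred',ring((493,-54),90)); 
hsv=cv2.cvtColor(d['color'],cv2.COLOR_RGB2HSV); m=((hsv[...,0]<20)&(hsv[...,1]>140)&(hsv[...,2]>60)).astype(np.uint8); m[:205]=0
n,l,q,c=cv2.connectedComponentsWithStats(m); print(q[1+np.argmax(q[1:,4])])
for z in (152,155,158,161): print(z,ring((494,-54),z))
E
```

```text
4.75 [497.9 -53.4 145.5] F [ 1.3  0.5 -1. ] T [ 0.03 -0.05  0.02] w 49.5 yaw 88.2 appr [-0.016  0.001 -1.   ] j [ 0.21  0.27 -0.4  -0.01 -0.92 -1.81]
saddle pred [280.3 172.8 363.3 251.4]
[  265   205   115   115 10306]
152 [264.2 202.6 379.5 307.3]
155 [263.1 204.6 380.6 311. ]
158 [261.9 206.6 381.7 314.8]
161 [260.7 208.8 382.9 318.7]
```

>>> play_rows(series=[[0.001,0,0.002,-0.016,0,0,0.04],[0,0.008,0,0,0,0,0.04],[0,0.008,0,0,0,0,0.04],[0,0.008,0,0,0,0,0.04],[0,0.005,0,0,0,0,0.04]])

```text
clock: 5.3
position: [499.2, -52.2, 113.4]
ee_rot: [0.508, 0.493, -0.491, -0.508]
contact_force: [0.2, -0.0, 0.0]
gripper_width: 49.2
```

```bash
python3 - <<'E'
from st import *
d=shot('wrist')
E
```

```text
5.3 [499.2 -52.2 113.4] F [ 0.2 -0.   0. ] T [-0.   -0.03 -0.01] w 49.2 yaw 88.2 appr [ 0.002  0.001 -1.   ] j [ 0.22  0.3  -0.45 -0.   -0.81 -1.82]
```

>>> play_rows(series=[[0,0,0.003,0,0,0,0.04],[0,0.004,0,0,0,0,0.04],[0,0.003,0,0,0,0,0.04],[0,0.002,0,0,0,0,0.04]])

```text
clock: 5.75
position: [495.8, -52.2, 102.9]
ee_rot: [0.508, 0.492, -0.492, -0.508]
contact_force: [-0.1, -0.7, 0.3]
gripper_width: 49.3
```

```bash
python3 - <<'E'
from st import *
d=shot('side','s4.png')
im=cv2.imread('pics/s4.png')[150:280,290:420]; w=shot('wrist','w4.png')
a=cv2.imread('pics/w4.png')[130:390,180:440]; cv2.imwrite('pics/c4.png',np.hstack([cv2.resize(a,(400,400)),cv2.resize(im,(400,400))]))
E
```

```text
5.75 [495.8 -52.2 102.9] F [-0.1 -0.7  0.3] T [0.01 0.02 0.  ] w 49.3 yaw 88.1 appr [ 0.  0. -1.] j [ 0.22  0.31 -0.47 -0.   -0.79 -1.82]
```

View pics/c4.png

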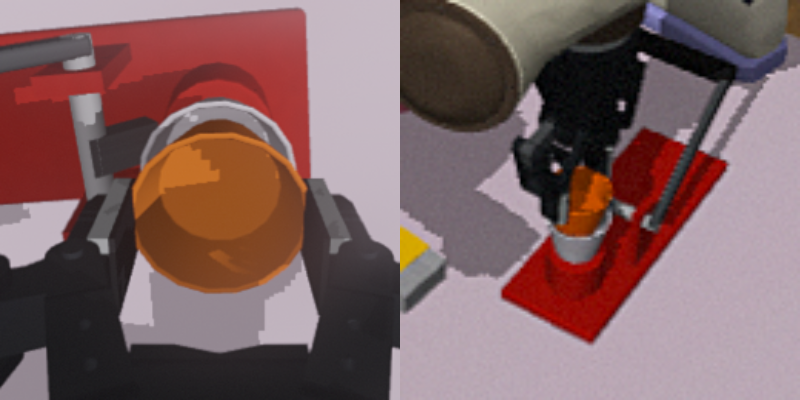

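The cup has entered the saddle mouth, centred, with no contact force yet. I lower it further.

>>> play_rows(series=[[0,0.003,0,0,0,0,0.04],[0,0.003,0,0,0,0,0.04],[0,0.002,0,0,0,0,0.04]])

```text
clock: 6.15
position: [496.4, -52.1, 95.4]
ee_rot: [0.508, 0.492, -0.491, -0.508]
contact_force: [-4.6, 2.1, 13.1]
gripper_width: 49.4
```

>>> play_rows(series=[[0,-0.001,0.001,0,0,0,0.04],[0,0,0,0,0,0,0.085],[0,0,0,0,0,0,0.085],[0,0,0,0,0,0,0.085],[0,0,0,0,0,0,0.085],[0,-0.02,0,0,0,0,0.085],[0,-0.03,0,0,0,0,0.085],[0,-0.04,0,0,0,0,0.085],[0,-0.03,0,0,0,0,0.085],[0,0,0,0,0,0,0.085]])

```text
clock: 7.15
position: [494.7, -52.5, 219.3]
ee_rot: [-0.508, -0.491, 0.493, 0.508]
contact_force: [-0.2, 0.4, -0.1]
gripper_width: 85.2
```

```bash
python3 - <<'E'
from st import *
shot('side','s5.png')
im=cv2.imread('pics/s5.png')[150:280,290:420]; w=shot('wrist','w5.png')
a=cv2.imread('pics/w5.png')[30:390,140:500]; cv2.imwrite('pics/c5.png',np.hstack([cv2.resize(a,(400,400)),cv2.resize(im,(400,400))]))
E
```

```text
7.15 [494.7 -52.5 219.3] F [-0.2  0.4 -0.1] T [ 0.04 -0.08  0.01] w 85.2 yaw 88.2 appr [-0.002 -0.001 -1.   ] j [ 0.22  0.18 -0.31  0.   -1.08 -1.82]
```

View pics/c5.png

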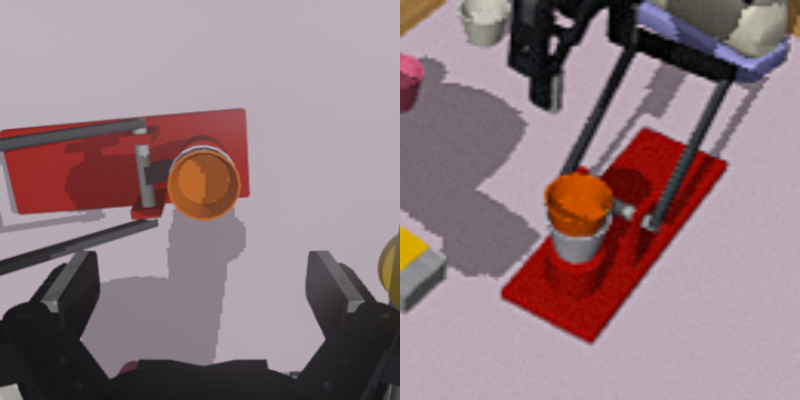

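The cup is nested upright in the saddle with its top standing evenly out, and it is released. Next I go above the cross-bar.

>>> play_rows(series=[[-0.035,0,-0.002,0,0,0,0.085],[-0.04,0,-0.002,0,0,0,0.085],[-0.04,0,-0.002,0,0,0,0.085],[-0.03,0,-0.002,0,0,0,0.085],[-0.017,0,-0.001,0,0,0,0.085],[0,0.01,0,0,-0.077,0,0.085],[0,0,0,0,0,0,0.085]])

```text
clock: 7.95
position: [490.3, -219.4, 193.2]
ee_rot: [-0.479, -0.505, 0.518, 0.497]
contact_force: [0.3, -0.2, -0.3]
gripper_width: 85.0
```

```bash
python3 - <<'E'
from st import *
d=shot('wrist','w6.png'); print(d['origin'])
hsv=cv2.cvtColor(d['color'],cv2.COLOR_RGB2HSV)
m=((hsv[...,0]<20)&(hsv[...,1]>140)&(hsv[...,2]>60)).astype(np.uint8)
print('bar ends pred',proj(d,[[450,-220,139],[548,-216,139],[499,-218,149]]),'cup pred',proj(d,[[494,-53,110]]))
to([500,-217.5,122])
E
```

```text
7.95 [ 490.3 -219.4  193.2] F [ 0.3 -0.2 -0.3] T [-0.03 -0.06  0.06] w 85.0 yaw 92.7 appr [-0.031  0.003 -1.   ] j [-0.12  0.28 -0.24  0.   -1.07 -1.41]
[ 420.42069843 -223.88514344  338.25704636]
bar ends pred [[324.64888895 160.9904667 ]
 [323.58981621 300.1703723 ]
 [324.26016023 240.93629038]] cup pred [[537.61493145 223.01557225]]
shift tool (mm) to [500, -217.5, 122] [  1.1  70.9 -12. ]
```

View pics/w6.png

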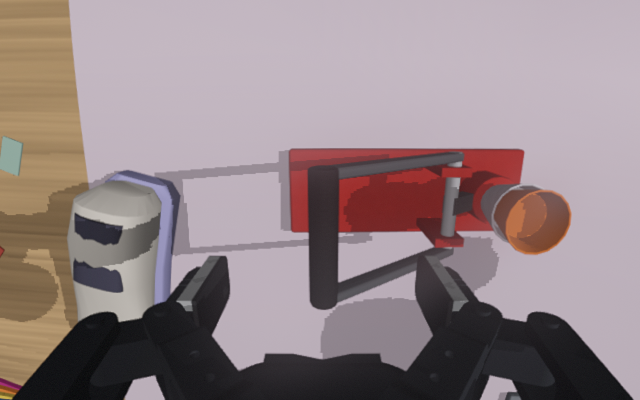

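The view shows the cross-bar at px u≈309–338, v≈167–308, square to the jaws and midway between the fingers, about 4 mm farther in x than predicted. I descend and grip.

>>> play_rows(series=[[0.001,0.005,-0.012,-0.031,0,0,0.085],[0,0.02,0,0,0,0,0.085],[0,0.02,0,0,0,0,0.085],[0,0.02,0,0,0,0,0.085],[0,0.004,0,0,0,0,0.085],[0,0,0,0,0,0,0.085]])

```text
clock: 8.6
position: [503.8, -215.3, 122.3]
ee_rot: [0.489, 0.512, -0.51, -0.49]
contact_force: [0.7, -0.4, 0.4]
gripper_width: 85.2
```

```bash
python3 - <<'E'
from st import *
to([503,-218,121])
E
```

```text
8.6 [ 503.8 -215.3  122.3] F [ 0.7 -0.4  0.4] T [ 0.01 -0.03 -0.01] w 85.2 yaw 92.5 appr [ 0.001  0.003 -1.   ] j [-0.11  0.36 -0.33 -0.   -0.88 -1.42]
shift tool (mm) to [503, -218, 121] [-2.7  1.3  0.9]
```

>>> play_rows(series=[[-0.0025,0.001,0,0,0,0,0.06],[0,0,0,0,0,0,0.035],[0,0,0,0,0,0,0.015],[0,0,0,0,0,0,0.01],[0,0,0,0,0,0,0.01],[0,0,0,0,0,0,0.01],[0,0,0,0,0,0,0.01]])

```text
clock: 9.3
position: [505.9, -217.8, 125.0]
ee_rot: [0.49, 0.513, -0.509, -0.488]
contact_force: [-0.7, 0.3, -1.2]
gripper_width: 17.6
```

```bash
python3 - <<'E'
from st import *
E
```

```text
9.3 [ 505.9 -217.8  125. ] F [-0.7  0.3 -1.2] T [-0.09 -0.04  0.08] w 17.6 yaw 92.5 appr [ 0.007  0.002 -1.   ] j [-0.11  0.36 -0.32 -0.   -0.88 -1.41]
```

```bash
cat > cp.py <<'E'
from st import *
def cup(n):
    d=shot(n); hsv=cv2.cvtColor(d['color'],cv2.COLOR_RGB2HSV).astype(int)
    m=((hsv[...,0]<17)&(hsv[...,1]>150)&(hsv[...,2]>60)).astype(np.uint8)
    if n=='top': m[:, :225]=0; m[:120]=0; m[290:]=0;m[:,420:]=0
    else: m[:150]=0; m[300:]=0; m[:,:220]=0; m[:,450:]=0
    k,l,q,c=cv2.connectedComponentsWithStats(m)
    o=np.argsort(-q[1:,4])[:2]+1
    for i in o:
        if q[i,4]<30: continue
        ct=max(cv2.findContours((l==i).astype(np.uint8),0,2)[0],key=cv2.contourArea).reshape(-1,2).astype(float)
        P=plane(d,ct,110)[:,:2].astype(np.float32); (x,y),r=cv2.minEnclosingCircle(P)
        print(n,'cup',q[i],'mec',round(x,1),round(y,1),round(r,1))
    y=((hsv[...,0]>19)&(hsv[...,0]<34)&(hsv[...,1]>130)&(hsv[...,2]>90)).astype(np.uint8)
    if n=='top': y[:190]=0;y[245:]=0;y[:,:235]=0;y[:,285:]=0
    else: y[:200]=0;y[270:]=0;y[:,:250]=0;y[:,320:]=0
    k,l,q,c=cv2.connectedComponentsWithStats(y); i=1+np.argmax(q[1:,4])
    print(n,'yellow',q[i],np.round(c[i],1),np.round(plane(d,[c[i]],146)[0,:2],1))
if __name__=='__main__': cup('top'); cup('side')
E
python3 cp.py
```

```text
9.3 [ 505.9 -217.8  125. ] F [-0.7  0.3 -1.2] T [-0.09 -0.04  0.08] w 17.6 yaw 92.5 appr [ 0.007  0.002 -1.   ] j [-0.11  0.36 -0.32 -0.   -0.88 -1.41]
top cup [360 242  20  14 194] mec 478.3 -187.6 27.0
top cup [339 248  15   9  71] mec 467.9 -125.4 19.8
top yellow [247 205  23  18 327] [257.6 213.5] [554.6 106.1]
side cup [ 323  192   73   69 2037] mec 449.1 -44.5 113.2
side yellow [270 219  29  31 505] [282.2 233.6] [552.7 114.1]
```

```bash
sed -i "s/m=((hsv\[...,0\]<17)/m=((hsv[...,0]>6)\&(hsv[...,0]<19)/" cp.py; python3 cp.py
```

```text
9.4 [ 506.  -217.8  125. ] F [-0.6  0.2  0. ] T [0.03 0.02 0.08] w 17.9 yaw 92.5 appr [ 0.007  0.002 -1.   ] j [-0.11  0.36 -0.32 -0.   -0.88 -1.41]
top yellow [247 205  23  18 326] [257.5 213.5] [554.6 106.2]
side cup [337 206  23  21 362] mec 488.7 -45.0 34.4
side cup [279 150  25  20  54] mec 737.1 -134.6 53.3
side yellow [270 219  29  31 507] [282.2 233.6] [552.6 114.1]
```

```bash
cat > sc.py <<'E'
from st import *
from scipy.optimize import least_squares
t=np.linspace(0,2*np.pi,73)
def rim(d,c,z,r=27):
    p=proj(d,np.c_[c[0]+r*np.cos(t),c[1]+r*np.sin(t),0*t+z]); return p[:,0].min(),p[:,0].max(),p[:,1].min()
def sidecup(z=110,x0=(494,-53)):
    d=shot('side'); hsv=cv2.cvtColor(d['color'],cv2.COLOR_RGB2HSV).astype(int)
    m=((hsv[...,0]>6)&(hsv[...,0]<19)&(hsv[...,1]>150)&(hsv[...,2]>60)).astype(np.uint8)
    p=proj(d,[[*x0,z]])[0].astype(int); k=np.zeros_like(m); k[p[1]-30:p[1]+30,p[0]-30:p[0]+30]=1; m*=k
    n,l,q,c=cv2.connectedComponentsWithStats(m); i=1+np.argmax(q[1:,4]); b=q[i]
    o=np.array([b[0]-.5,b[0]+b[2]-.5,b[1]-.5])
    f=least_squares(lambda c:np.array(rim(d,c,z))-o,x0)
    print('side cup',b,'xy',np.round(f.x,1),'res',np.round(f.fun,1)); return f.x
if __name__=='__main__': sidecup()
E
python3 sc.py
```

```text
9.5 [ 505.9 -217.8  124.9] F [0.2 0.7 0.3] T [0.05 0.   0.02] w 17.9 yaw 92.5 appr [ 0.007  0.002 -1.   ] j [-0.11  0.36 -0.32 -0.   -0.88 -1.41]
side cup [337 206  23  21 360] xy [491.4 -52.9] res [ 0.3 -0.3  0. ]
```

>>> play_rows(series=[[0.01,0,-0.0044,0,0,0,0.01],[0.01,0,-0.0044,0,0,0,0.01],[0.01,0,-0.0044,0,0,0,0.01],[0.01,0,-0.0044,0,0,0,0.01]])

```text
clock: 9.95
position: [519.9, -178.9, 125.1]
ee_rot: [-0.49, -0.51, 0.511, 0.488]
contact_force: [-1.9, -4.9, 0.5]
gripper_width: 18.0
```

```bash
python3 - <<'E'
from sc import *
sidecup(x0=(510,-15))
E
```

```text
9.95 [ 519.9 -178.9  125.1] F [-1.9 -4.9  0.5] T [-1.29  0.42  0.19] w 18.0 yaw 92.5 appr [ 0.002 -0.002 -1.   ] j [-0.04  0.36 -0.33  0.   -0.88 -1.49]
side cup [323 213  23  21 371] xy [504.4 -13.2] res [ 0. -0.  0.]
```

>>> play_rows(series=[[0.011,0,-0.0047,0,0,0,0.01],[0.011,0,-0.0047,0,0,0,0.01],[0.011,0,-0.0047,0,0,0,0.01],[0.011,0,-0.0047,0,0,0,0.01],[0.011,0,-0.0047,0,0,0,0.01],[0.011,0,-0.0047,0,0,0,0.01],[0.011,0,-0.0047,0,0,0,0.01],[0.011,0,-0.0047,0,0,0,0.01]])

```text
clock: 10.8
position: [553.7, -83.4, 125.1]
ee_rot: [-0.489, -0.509, 0.513, 0.488]
contact_force: [-1.9, -4.8, 0.3]
gripper_width: 17.7
```

```bash
python3 - <<'E'
from sc import *
sidecup(x0=(542,75))
d=shot('side'); shot('side','s7.png'); shot('wrist','w7.png'); shot('top','t7.png')
a=cv2.imread('pics/w7.png'); b=cv2.imread('pics/s7.png')[170:290,220:380]; t=cv2.imread('pics/t7.png')[150:270,220:380]
cv2.imwrite('pics/c7.png',np.vstack([np.hstack([cv2.resize(b,(400,300)),cv2.resize(t,(400,300))]),cv2.resize(a,(480,300))[:, :].copy() if 0 else np.hstack([cv2.resize(a,(480,300)),np.zeros((300,320,3),np.uint8)])]))
E
```

```text
10.8 [553.7 -83.4 125.1] F [-1.9 -4.8  0.3] T [-1.35  0.41  0.16] w 17.7 yaw 92.6 appr [-0.004 -0.004 -1.   ] j [ 0.14  0.38 -0.3   0.01 -0.9  -1.67]
side cup [293 229  17  23 139] xy [534.5  73.5] res [-3.4  3.4 -0.2]
```

View pics/c7.png

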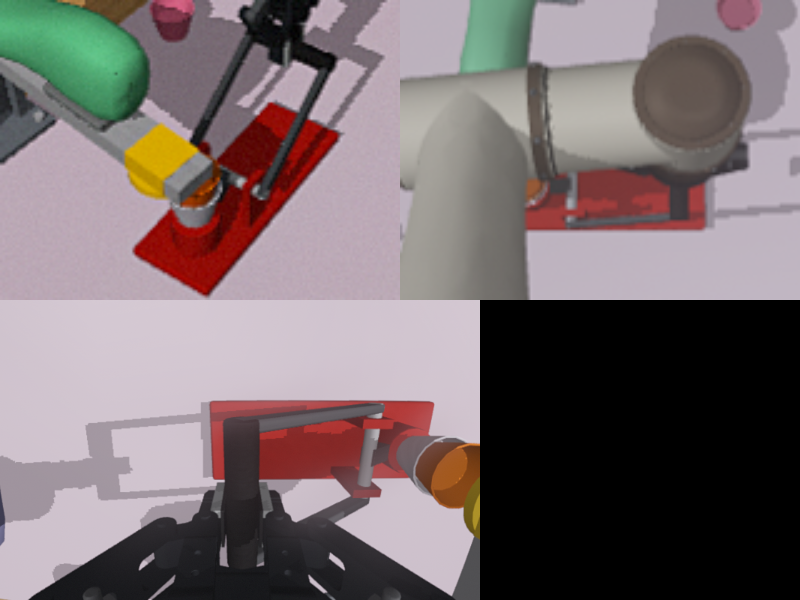

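The composite shows the cup just in front of the arm's free end, nested still, the jack straight and the bar firmly gripped. The forearm passes above the last, so I check that clearance in the full side view.

```bash
python3 - <<'E'
import cv2,numpy as np
a=cv2.imread('pics/s7.png');b=cv2.imread('pics/t7.png')
cv2.imwrite('pics/c8.png',np.hstack([cv2.resize(a,(400,250)),cv2.resize(b,(400,250))]))
cv2.imwrite('pics/c8.png',np.vstack([a[:300],cv2.resize(b,(480,300))[:, :].copy() if 0 else np.hstack([cv2.resize(b,(480,300)),np.zeros((300,160,3),np.uint8)])]))
E
```

```text
(no output)
```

View pics/c8.png

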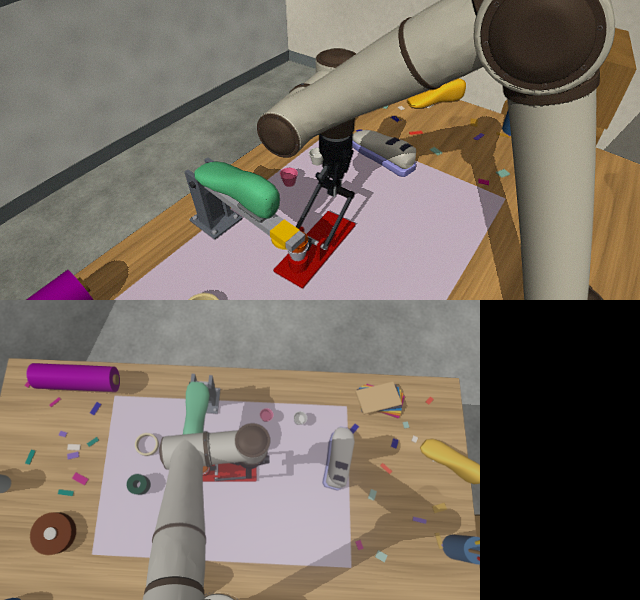

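```bash
python3 - <<'E'
from st import *
a=shot('top'); b=shot('side')
def tri(u,v):
    o1,d1=ray(a,[u]); o2,d2=ray(b,[v]); d1=d1[0];d2=d2[0]
    k=np.linalg.lstsq(np.c_[d1,-d2],o2-o1,rcond=None)[0]; p=o1+k[0]*d1;q=o2+k[1]*d2; print(np.round((p+q)/2),'gap',round(np.linalg.norm(p-q)))
tri((214,195),(278,133))   # elbow end cap
tri((336,187),(335,58))    # wrist top cap above gripper
for z in (250,300,350,400,450,500): print(z,np.round(plane(b,[(278,133)],z)[0]),np.round(plane(b,[(285,155)],z)[0]),np.round(plane(a,[(214,195)],z)[0]))
E
```

```text
11.05 [554.4 -82.6 124.9] F [-0.7  3.7 -1.3] T [ 1.21 -0.15 -0.05] w 18.1 yaw 92.6 appr [-0.001 -0.002 -1.   ] j [ 0.14  0.38 -0.3   0.   -0.9  -1.67]
[529. 137. 431.] gap 20
[556. -80. 471.] gap 4
250 [707. -60. 250.] [636.  -3. 250.] [576. 193. 250.]
300 [655.  -6. 300.] [590.  46. 300.] [565. 179. 300.]
350 [603.  48. 350.] [545.  94. 350.] [555. 165. 350.]
400 [551. 101. 400.] [499. 143. 400.] [545. 151. 400.]
450 [498. 155. 450.] [453. 191. 450.] [534. 137. 450.]
500 [446. 209. 500.] [408. 240. 500.] [524. 123. 500.]
```

Triangulation puts the wrist elbow at about z 431, with its underside near 375. A 72 mm press without tilting therefore clears the last. I finish the slide.

>>> play_rows(series=[[0.008,0,-0.0042,0,0,0,0.01],[0.008,0,-0.0042,0,0,0,0.01],[0.0075,0,-0.0042,0,0,0,0.01],[0,0,0,0,0,0,0.01]])

```text
clock: 11.55
position: [563.1, -63.3, 125.0]
ee_rot: [-0.489, -0.506, 0.515, 0.489]
contact_force: [-1.0, 3.9, -0.4]
gripper_width: 18.2
```

```bash
python3 - <<'E'
from st import *
p=s['position']; print('saddle est',p[0]-505.9+493.5,p[1]+217.8-53.3)
shot('side','s9.png'); d=shot('wrist','w9.png'); b=cv2.imread('pics/s9.png')[190:290,240:340]; a=cv2.imread('pics/w9.png')[100:300,440:640]
cv2.imwrite('pics/c9.png',np.hstack([cv2.resize(b,(400,400)),cv2.resize(a,(400,400))]))
d2=shot('side')
for n,c in(('wrist',d),('side',d2)): print(n,'pad c',proj(c,[[553.5,106,122],[553.5,76,122],[553.5,106,90],[553.5,79,90],[523.5,106,122],[526.5,106,90],[553.5,133,90]]).round(0).tolist())
E
```

```text
11.55 [563.1 -63.3 125. ] F [-1.   3.9 -0.4] T [1.37 0.25 0.22] w 18.2 yaw 92.5 appr [-0.01  -0.009 -1.   ] j [ 0.18  0.39 -0.28  0.01 -0.91 -1.71]
saddle est 550.6505635361095 101.23330059842006
wrist pad c [[644.0, 250.0], [594.0, 249.0], [598.0, 228.0], [558.0, 226.0], [662.0, 195.0], [611.0, 185.0], [637.0, 229.0]]
side pad c [[285.0, 238.0], [294.0, 230.0], [286.0, 248.0], [293.0, 240.0], [295.0, 245.0], [295.0, 253.0], [278.0, 255.0]]
```

View pics/c9.png

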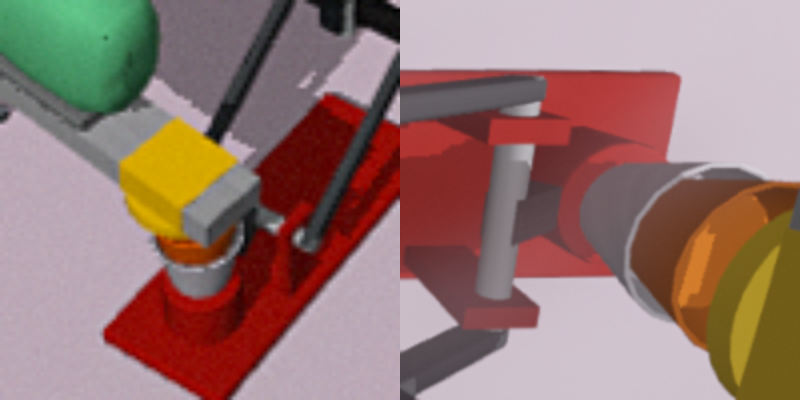

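The views show the saddle rim's near edge at wrist px (554,225) against (558,226) for the target. The pad disc edge (593) fits its predicted place, so the saddle is about 3 mm short in x and 5 mm in y.

>>> play_rows(series=[[0.005,0,-0.004,0,0,0,0.01],[0.005,0,-0.004,0,0,0,0.01],[0,0,0,0,0,0,0.01]])

```text
clock: 12.0
position: [568.8, -55.9, 125.4]
ee_rot: [-0.489, -0.504, 0.518, 0.489]
contact_force: [-1.8, 3.9, -1.5]
gripper_width: 18.3
```

```bash
cat > se.py <<'E'
from st import *
p=s['position']; print('saddle est',p[0]-505.9+493.5,p[1]+217.8-53.3)
d=shot('wrist')
# left edge of saddle rim: bright/dim edge along row near 225
g=cv2.cvtColor(d['color'],cv2.COLOR_RGB2GRAY)
print('pred left rim',proj(d,[[553.5,79,90],[553.5,76,122]]).round(1).tolist())
print(g[225,535:600].tolist())
hsv=cv2.cvtColor(d['color'],cv2.COLOR_RGB2HSV).astype(int)
m=(hsv[...,1]<40)[100:300,440:640]
y=((hsv[...,0]>20)&(hsv[...,0]<34)&(hsv[...,1]>130)).astype(np.uint8); y[:, :560]=0
yy,xx=np.nonzero(y); print('yellow min u',xx.min(),'at v',yy[xx.argmin()],'min v',yy.min())
E
python3 se.py
```

```text
12.0 [568.8 -55.9 125.4] F [-1.8  3.9 -1.5] T [1.32 0.39 0.26] w 18.3 yaw 92.5 appr [-0.014 -0.014 -1.   ] j [ 0.19  0.4  -0.27  0.01 -0.92 -1.73]
saddle est 556.4417892741898 108.62427970924766
pred left rim [[549.4, 217.3], [583.8, 237.9]]
[88, 87, 86, 88, 89, 93, 94, 95, 96, 98, 97, 97, 97, 95, 96, 94, 94, 96, 118, 148, 140, 104, 75, 73, 74, 72, 72, 72, 72, 72, 71, 71, 70, 70, 70, 70, 70, 69, 69, 69, 69, 67, 68, 68, 66, 67, 66, 84, 108, 108, 120, 140, 141, 141, 141, 141, 134, 108, 97, 96, 96, 95, 96, 95, 96]
yellow min u 584 at v 250 min v 194
```

>>> play_rows(series=[[-0.003,0,0.003,-0.014,0,-0.014,0.01],[-0.003,0,0.003,0,0,0,0.01],[0,0,0,0,0,0,0.01]])

```text
clock: 12.35
position: [564.0, -61.7, 125.0]
ee_rot: [0.49, 0.512, -0.508, -0.49]
contact_force: [-1.0, 1.8, -2.3]
gripper_width: 18.1
```

```bash
python3 se.py | cut -c1-200 | grep -v '^\[8'; python3 - <<'E'
import numpy as np
e=np.radians(34.26)-np.linspace(0,.55,13); P=np.c_[-50-140*np.cos(e),60+140*np.sin(e)]; print(np.round(np.diff(P,axis=0),2).tolist())
E
```

```text
12.35 [564.  -61.7 125. ] F [-1.   1.8 -2.3] T [ 0.35  0.08 -0.15] w 18.1 yaw 92.3 appr [ 0.005  0.004 -1.   ] j [ 0.17  0.39 -0.28 -0.   -0.9  -1.7 ]
saddle est 551.6268484183822 102.80757853547011
pred left rim [[553.9, 222.4], [589.0, 244.6]]
[94, 96, 96, 98, 100, 100, 98, 99, 98, 97, 96, 97, 96, 99, 133, 151, 145, 86, 74, 76, 75, 75, 74, 74, 73, 73, 73, 72, 73, 73, 72, 72, 71, 71, 70, 70, 69, 69, 70, 68, 70, 67, 68, 77, 97, 108, 116, 135,
yellow min u 589 at v 257 min v 201
[[-3.49, -5.38], [-3.24, -5.54], [-2.98, -5.68], [-2.72, -5.81], [-2.45, -5.93], [-2.18, -6.04], [-1.9, -6.13], [-1.61, -6.21], [-1.33, -6.28], [-1.04, -6.33], [-0.75, -6.37], [-0.45, -6.4]]
```

>>> play_rows(series=[[0.004,0,-0.003,0,0,0,0.01],[0,0,0,0,0,0,0.01]])

```text
clock: 12.6
position: [566.4, -58.7, 125.0]
ee_rot: [0.49, 0.511, -0.509, -0.49]
contact_force: [-0.3, 3.6, -3.3]
gripper_width: 18.0
```

```bash
python3 se.py | cut -c1-140 | grep -v '^\[8'
```

```text
12.6 [566.4 -58.7 125. ] F [-0.3  3.6 -3.3] T [ 0.83 -0.18  0.01] w 18.0 yaw 92.4 appr [ 0.003  0.002 -1.   ] j [ 0.18  0.39 -0.28 -0.   -0.
saddle est 553.9857992986241 105.82332631008761
pred left rim [[550.6, 219.1], [585.4, 240.7]]
yellow min u 585 at v 259 min v 197
```

Estimated saddle position is (554.0,105.8), against a pad at (553.5,106). I start the trial stroke.

>>> play_rows(series=[[-0.0035,0.0055,0,0,0,0,0.01],[-0.0032,0.0056,0,0,0,0,0.01],[-0.003,0.0057,0,0,0,0,0.01],[-0.0027,0.0058,0,0,0,0,0.01]])

```text
clock: 13.05
position: [567.3, -69.5, 105.4]
ee_rot: [0.489, 0.513, -0.508, -0.489]
contact_force: [-3.4, 2.4, 5.0]
gripper_width: 17.9
```

```bash
cat > hs.py <<'E'
from st import *
# handle angle from tcp height assuming bar stays in the pads
p=s['position']; e=np.arcsin(np.clip((p[2]+14-60)/140,-1,1)); print('handle',round(np.radians(34.26)-e,3))
X=-50-140*np.cos(e); y=np.radians(92.4); print('saddle est',round(p[0]-568.4+556.0-(X+166)*np.cos(y),1),round(p[1]+58.7+105.8-(X+166)*np.sin(y),1))
d=shot('wrist'); hsv=cv2.cvtColor(d['color'],cv2.COLOR_RGB2HSV).astype(int)
S=shot('side'); h=cv2.cvtColor(S['color'],cv2.COLOR_RGB2HSV).astype(int)
q=((h[...,0]>19)&(h[...,0]<34)&(h[...,1]>130)&(h[...,2]>90)).astype(np.uint8); q[:170]=0;q[270:]=0;q[:,:250]=0;q[:,320:]=0
n,l,t,c=cv2.connectedComponentsWithStats(q); i=1+np.argmax(t[1:,4]); print('side yellow',t[i],c[i].round(1))
E
python3 hs.py
```

```text
13.05 [567.3 -69.5 105.4] F [-3.4  2.4  5. ] T [1.02 1.   0.06] w 17.9 yaw 92.4 appr [ 0.005  0.005 -1.   ] j [ 0.16  0.41 -0.29 -0.01 -0.86 -1.68]
handle 0.16
saddle est 554.4 105.8
side yellow [270 219  30  31 510] [282.2 233.6]
```

>>> play_rows(series=[[-0.0027,0.006,0,0,0,0,0.01],[-0.0025,0.006,0,0,0,0,0.01],[-0.0022,0.0062,0,0,0,0,0.01],[-0.0018,0.0062,0,0,0,0,0.01],[-0.0016,0.0064,0,0,0,0,0.01],[-0.0013,0.0064,0,0,0,0,0.01]])

```text
clock: 13.75
position: [568.2, -80.3, 72.1]
ee_rot: [0.489, 0.514, -0.508, -0.488]
contact_force: [-4.0, 3.1, 8.2]
gripper_width: 18.3
```

```bash
python3 hs.py
```

```text
13.75 [568.2 -80.3  72.1] F [-4.   3.1  8.2] T [1.44 1.23 0.03] w 18.3 yaw 92.6 appr [ 0.007  0.006 -1.   ] j [ 0.14  0.46 -0.32 -0.01 -0.78 -1.66]
handle 0.411
saddle est 554.9 105.8
side yellow [269 216  30  30 504] [281.9 230.2]
```

>>> play_rows(series=[[-0.001,0.0065,0,0,0,0,0.01],[-0.0008,0.0065,0,0,0,0,0.01],[-0.0005,0.0065,0,0,0,0,0.01],[-0.0003,0.004,0,0,0,0,0.01]])

```text
clock: 14.25
position: [568.5, -83.0, 52.6]
ee_rot: [0.489, 0.515, -0.508, -0.488]
contact_force: [-4.9, 4.1, 12.3]
gripper_width: 17.8
```

```bash
python3 hs.py
```

```text
14.25 [568.5 -83.   52.6] F [-4.9  4.1 12.3] T [1.98 1.54 0.05] w 17.8 yaw 92.7 appr [ 0.008  0.006 -1.   ] j [ 0.13  0.49 -0.34 -0.01 -0.74 -1.65]
handle 0.55
saddle est 555.1 105.4
side yellow [269 214  30  30 506] [281.6 228. ]
```

>>> play_rows(series=[[0,0.003,0,0,0,0,0.01],[0,0.002,0,0,0,0,0.01],[0,0.001,0,0,0,0,0.01]])

```text
clock: 14.65
position: [568.5, -83.0, 51.5]
ee_rot: [0.489, 0.515, -0.508, -0.487]
contact_force: [-4.8, 4.4, 11.6]
gripper_width: 17.7
```

```bash
python3 hs.py
```

```text
14.65 [568.5 -83.   51.5] F [-4.8  4.4 11.6] T [1.85 1.54 0.04] w 17.7 yaw 92.7 appr [ 0.009  0.006 -1.   ] j [ 0.13  0.49 -0.34 -0.01 -0.74 -1.65]
handle 0.559
saddle est 555.1 105.3
side yellow [269 214  30  30 506] [281.6 228. ]
```

>>> play_rows(series=[[0,0.004,0,0,0,0,0.01],[0,0.004,0,0,0,0,0.01],[0,0.004,0,0,0,0,0.01]])

```text
clock: 15.05
position: [568.8, -83.4, 46.1]
ee_rot: [0.489, 0.516, -0.509, -0.486]
contact_force: [-12.3, 7.5, 32.1]
gripper_width: 17.8
```

```bash
python3 hs.py
```

```text
15.05 [568.8 -83.4  46.1] F [-12.3   7.5  32.1] T [2.41 3.42 0.03] w 17.8 yaw 92.8 appr [ 0.01   0.004 -1.   ] j [ 0.13  0.49 -0.34 -0.   -0.72 -1.65]
handle 0.597
saddle est 555.4 105.1
side yellow [269 213  30  30 501] [281.6 227.3]
```

The buffer is reached: 32 N at TCP z 46, and the pad has risen in the side view. I let the handle come back up along the arc.

>>> play_rows(series=[[0.0004,-0.006,0,0,0,0,0.01],[0.0008,-0.0064,0,0,0,0,0.01],[0.001,-0.0063,0,0,0,0,0.01],[0.0013,-0.0063,0,0,0,0,0.01],[0.0016,-0.0062,0,0,0,0,0.01],[0.0019,-0.0061,0,0,0,0,0.01],[0.0022,-0.006,0,0,0,0,0.01],[0.0024,-0.0059,0,0,0,0,0.01]])

```text
clock: 15.95
position: [567.9, -72.3, 99.0]
ee_rot: [0.489, 0.515, -0.51, -0.485]
contact_force: [-0.6, 1.7, -0.6]
gripper_width: 17.8
```

```bash
python3 hs.py
```

```text
15.95 [567.9 -72.3  99. ] F [-0.6  1.7 -0.6] T [-0.22  0.16  0.05] w 17.8 yaw 93.0 appr [ 0.01   0.001 -1.   ] j [ 0.16  0.42 -0.3   0.   -0.84 -1.68]
handle 0.21
saddle est 554.9 105.8
side yellow [270 219  30  30 502] [282.2 233.3]
```

>>> play_rows(series=[[0.0027,-0.0057,0,0,0,0,0.01],[0.003,-0.0056,0,0,0,0,0.01],[0.0032,-0.0055,0,0,0,0,0.01],[0.002,-0.003,0,0,0,0,0.01],[0,0,0,0,0,0,0.05],[0,0,0,0,0,0,0.05],[0,0,0,0,0,0,0.05],[0,0,0,0,0,0,0.05]])

```text
clock: 16.85
position: [567.9, -60.7, 120.6]
ee_rot: [0.49, 0.516, -0.509, -0.484]
contact_force: [-0.7, -0.1, 0.7]
gripper_width: 50.0
```

```bash
python3 hs.py; python3 - <<'E'
from h import *
shot('side','s10.png'); shot('wrist','w10.png')
b=cv2.imread('pics/s10.png')[150:290,240:380]; a=cv2.imread('pics/w10.png')
cv2.imwrite('pics/c10.png',np.hstack([cv2.resize(b,(360,360)),cv2.resize(a,(440,275),interpolation=cv2.INTER_AREA) if 0 else cv2.resize(a[:,200:],(440,360))]))
E
```

```text
16.85 [567.9 -60.7 120.6] F [-0.7 -0.1  0.7] T [-0.   -0.03  0.03] w 50.0 yaw 92.9 appr [ 0.013  0.002 -1.   ] j [ 0.18  0.39 -0.29  0.   -0.88 -1.7 ]
handle 0.036
saddle est 555.4 106.3
side yellow [270 219  30  31 509] [282.2 233.6]
```

View pics/c10.png

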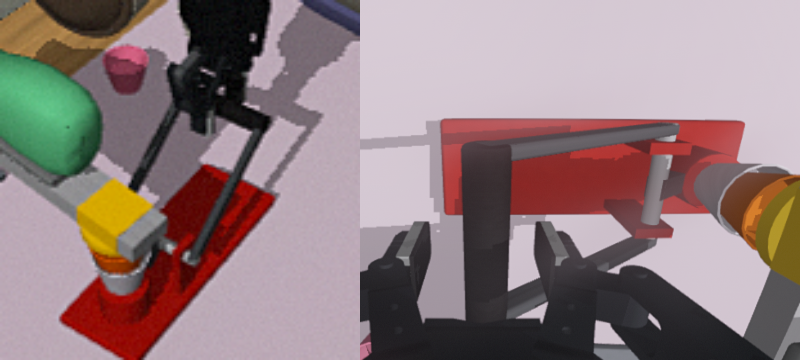

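The handle is fully up with the fingers open. The arm has sagged back (side yellow centroid again 233.6), the cup is nested and the saddle sits below the pad. I regrip and make the second stroke.

>>> play_rows(series=[[0,0,0,0.013,0,0,0.03],[0,0,0,0,0,0,0.01],[0,0,0,0,0,0,0.01],[0,0,0,0,0,0,0.01],[0,0,0,0,0,0,0.01]])

```text
clock: 17.55
position: [567.8, -60.4, 120.8]
ee_rot: [-0.486, -0.512, 0.513, 0.488]
contact_force: [-1.5, 1.6, 0.9]
gripper_width: 18.2
```

>>> play_rows(series=[[-0.0035,0.0055,0,0,0,0,0.01],[-0.0032,0.0056,0,0,0,0,0.01],[-0.003,0.0057,0,0,0,0,0.01],[-0.0027,0.0058,0,0,0,0,0.01],[-0.0025,0.006,0,0,0,0,0.01],[-0.0022,0.006,0,0,0,0,0.01]])

```text
clock: 18.15
position: [569.0, -75.8, 89.2]
ee_rot: [0.486, 0.515, -0.51, -0.488]
contact_force: [-4.9, 3.8, 10.5]
gripper_width: 18.2
```

```bash
python3 hs.py
```

```text
18.15 [569.  -75.8  89.2] F [-4.9  3.8 10.5] T [1.81 1.29 0.02] w 18.2 yaw 92.9 appr [ 0.003  0.006 -1.   ] j [ 0.15  0.44 -0.3  -0.01 -0.83 -1.66]
handle 0.284
saddle est 555.9 105.9
side yellow [270 219  29  30 508] [282.1 232.7]
```

>>> play_rows(series=[[-0.0021,0.0062,0,0,0,0,0.01],[-0.0018,0.0062,0,0,0,0,0.01],[-0.0015,0.0063,0,0,0,0,0.01],[-0.0012,0.0064,0,0,0,0,0.01],[-0.0009,0.0064,0,0,0,0,0.01],[-0.0006,0.0064,0,0,0,0,0.01],[-0.0004,0.005,0,0,0,0,0.01]])

```text
clock: 18.95
position: [569.6, -84.1, 51.7]
ee_rot: [0.487, 0.516, -0.509, -0.487]
contact_force: [-4.0, 2.8, 11.7]
gripper_width: 18.0
```

```bash
python3 hs.py
```

```text
18.95 [569.6 -84.1  51.7] F [-4.   2.8 11.7] T [ 1.77  1.45 -0.02] w 18.0 yaw 92.9 appr [ 0.006  0.007 -1.   ] j [ 0.13  0.49 -0.33 -0.01 -0.74 -1.64]
handle 0.557
saddle est 556.2 104.3
side yellow [269 214  30  30 504] [281.7 228.3]
```

>>> play_rows(series=[[0,0.004,0,0,0,0,0.01],[0,0.004,0,0,0,0,0.01],[0,0.0035,0,0,0,0,0.01]])

```text
clock: 19.35
position: [569.7, -84.6, 43.9]
ee_rot: [0.487, 0.516, -0.509, -0.487]
contact_force: [-5.3, 2.4, 12.7]
gripper_width: 18.5
```

```bash
python3 hs.py; python3 hs.py
```

```text
19.35 [569.7 -84.6  43.9] F [-5.3  2.4 12.7] T [ 1.57  1.38 -0.03] w 18.5 yaw 92.9 appr [ 0.007  0.007 -1.   ] j [ 0.13  0.5  -0.34 -0.01 -0.72 -1.64]
handle 0.613
saddle est 556.3 103.9
side yellow [269 213  30  31 506] [281.6 227.4]
19.45 [569.7 -84.6  43.8] F [-5.2  2.4 12.2] T [ 1.29  1.29 -0.04] w 18.6 yaw 92.9 appr [ 0.007  0.006 -1.   ] j [ 0.13  0.5  -0.34 -0.01 -0.72 -1.64]
handle 0.613
saddle est 556.3 103.9
side yellow [269 213  30  31 503] [281.6 227.5]
```

>>> play_rows(series=[[0,0.003,0,0,0,0,0.01],[0,0.004,0,0,0,0,0.01]])

```text
clock: 19.75
position: [569.8, -84.8, 41.8]
ee_rot: [0.487, 0.516, -0.509, -0.486]
contact_force: [-9.5, 5.8, 26.4]
gripper_width: 18.2
```

```bash
python3 hs.py; python3 hs.py
```

```text
19.75 [569.8 -84.8  41.8] F [-9.5  5.8 26.4] T [ 1.35  2.54 -0.01] w 18.2 yaw 93.0 appr [ 0.008  0.006 -1.   ] j [ 0.13  0.5  -0.34 -0.01 -0.72 -1.64]
handle 0.628
saddle est 556.4 103.6
side yellow [269 213  30  30 501] [281.6 227.2]
19.85 [569.8 -84.8  42.1] F [-7.9  4.  21.3] T [ 0.93  2.18 -0.03] w 18.4 yaw 93.0 appr [ 0.008  0.006 -1.   ] j [ 0.13  0.5  -0.34 -0.01 -0.72 -1.64]
handle 0.626
saddle est 556.4 103.7
side yellow [269 213  30  30 497] [281.6 227.2]
```

```bash
python3 - <<'E'
from h import *
for i in range(10): d=shot('side')
s=read_state(); print(s['clock'],s['position'].round(1),s['contact_force'].round(1))
p=proj(d,[[553,106,126],[553,106,148]]); print('px for 22mm',p[1]-p[0])
h=cv2.cvtColor(d['color'],cv2.COLOR_RGB2HSV).astype(int)
m=((h[...,0]>6)&(h[...,0]<19)&(h[...,1]>150)&(h[...,2]>60)).astype(np.uint8)
q=proj(d,[[555,105,125]])[0].astype(int); w=m[q[1]-25:q[1]+30,q[0]-30:q[0]+30]; yy,xx=np.nonzero(w)
print('orange visible',len(xx),xx.min()+q[0]-30,xx.max()+q[0]-30,yy.min()+q[1]-25,yy.max()+q[1]-25,'pred cup rim L/R/c',proj(d,[[555,105,143],[535,87,143],[575,123,143],[535,87,123]]).round().tolist())
t=shot('top'); im=cv2.imread('pics/top0.png'); n=cv2.cvtColor(t['color'],cv2.COLOR_RGB2BGR)
for k,(a,b,c,e) in dict(spool=(165,228,205,262),tape=(175,172,216,211),sneaker=(430,165,475,255)).items(): print(k,np.abs(im[b:e,a:c].astype(int)-n[b:e,a:c]).mean().round(1))
E
```

```text
20.45 [569.8 -84.7  42.1] [-7.4  4.6 20.3]
px for 22mm [-0.64856188 -6.6658529 ]
orange visible 31 277 290 242 245 pred cup rim L/R/c [[284.0, 232.0], [296.0, 231.0], [272.0, 232.0], [297.0, 237.0]]
spool 5.6
tape 8.0
sneaker 21.2
```

```bash
python3 - <<'E'
from h import *
n=cv2.cvtColor(shot('top')['color'],cv2.COLOR_RGB2BGR); a=cv2.imread('pics/top0.png')
def al(x0,y0,x1,y1):
    e=lambda i:cv2.Canny(i[y0:y1,x0:x1],60,150).astype(np.float32)
    return cv2.phaseCorrelate(e(a),e(n))
print('sneaker',al(420,155,490,265)); print('tape',al(170,165,222,217)); print('spool',al(160,222,212,268))
h=lambda i:cv2.cvtColor(i,cv2.COLOR_BGR2HSV)
for i in(a,n):
    H=h(i)[180:250,425:480].astype(int); m=(H[...,2]<100); print('dark lace/sole patches centroid',np.argwhere(m).mean(0).round(1),m.sum())
s=read_state(); print(s['clock'],s['position'].round(1),s['contact_force'].round(1))
E
```

```text
sneaker ((-0.14959438487669274, 0.27009790728747163), 0.6388648532055042)
tape ((-0.10868797259515262, 0.006422185017040505), 1.0195647055393058)
spool ((-0.07005178686487668, 0.02720158825766461), 1.0247396458814173)
dark lace/sole patches centroid [47.9 27.9] 216
dark lace/sole patches centroid [42.4 22.1] 407
20.55 [569.8 -84.8  42.1] [-7.1  4.2 21.4]
```

The bystanders haven't moved (edge shift under 0.3 px) and the handle is held on its buffer with a steady 21 N, so I hand in.

```bash
python3 -c "
from bench import *
print(job_done()); s=read_state(); print(s['clock'],s['position'],s['contact_force'])"
```

```text
the job is handed in; nothing more can be done
None
the job is handed in; nothing more can be done
```

The job is done and handed in at about 20.6 s of the 72 s allowed. The orange cup is nested upright in the saddle and let go, and the saddle is under the yellow pad. I made one full trial stroke and let the handle spring back. I then made the second stroke and was holding it down at hand-in.

**Last checks:**
- **Handle:** fully down on its rubber buffer. The upward force held steady at about 20–21 N for the last 0.7 s, with about 7 N sideways.
- **Arm:** the lift pad moved up 6.4 px in the side view, against about 6.7 px expected for 22 mm, so it is about 21 mm up and roughly level. After the trial stroke it had settled back to exactly its starting height.
- **Centring:** the estimated saddle position is about (556, 104) against a pad centre of (553.5, 106), so about 3–4 mm off. The cameras disagreed by about 2–4 mm.
- **Bystanders:** the spool, tape ring and sneaker show an edge shift under 0.3 px. A cruder dark-patch check on the sneaker did change. I put that down to shadow, and the edge match was weaker there than for the others.

**Less certain:**
- **Cross-bar slip:** the cross-bar crept a few millimetres in the pads, so the handle angle worked out from the tool height overshot (0.63 rad). I relied on the buffer force and the pad's rise instead.
- **Final look at the cup:** I had used all 12 pictures by then. The second stroke's end was checked by numbers only, with just a sliver of the cup visible under the pad.

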